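# Raise the order card and hold a spring clip open around its edge

### The job

Wind the crank of the order-card feeder counter-clockwise (seen from above) to its stop, about one full turn, so that the card rises out of its slot. Then squeeze the yellow spring clip by its two tails, lift it off its rail held open, and bring it upright and square over the middle of the card's top edge, so that the edge is well inside the open jaws with one jaw on either side. Finish while still holding the clip squeezed wide open there, touching neither the card nor the feeder; leave the sauce bottle, the clear cup and the shaker where they stand.

Things in the scene. Friction and masses are not known exactly. Their poses are not given: they have to be found in the camera images.
- feeder: Order-card feeder, a fixed steel box 120 (x) x 190 (y) x 70 mm high with blue stripes, standing anywhere on the left or right of the counter. Origin at the centre of its underside; z up. Crank on the +y half of its top, card slot on the -y half. It carries crank and card.
- crank_axis (a point): On the crank's vertical turning axis, on the feeder's top face 70 mm above the counter (feeder frame 0, 45, 70 mm). Axes as the feeder's.
- knob_grip (a point): Centre of the crank's red upright knob: a cylinder 22 mm in diameter, 38 mm high, its centre 105 mm above the counter and its top at 123 mm; it spins freely on its pin and circles at 45 mm from the crank axis. The crank arm below it reaches up to 84 mm above the counter, its hub to 87 mm.
- crank (a joint): Crank angle, rad, growing counter-clockwise seen from above; at 0 the knob lies on the feeder's +y side of the axis, at angle q it lies at that direction turned by q. Starts between 0 and 0.6; hard stop at 7.0. It stays where it is left (friction, 1.5 N at the knob). The card rises 5.7 mm per rad.
- card_edge (a point): Middle of the top edge of the order card: an upright rigid white plate with a green top band, 70 mm wide (its x, parallel to the feeder's x), 3 mm thick (y). The edge is about 72 mm above the counter with the crank at 0 (2 mm out of the slot) and 112 mm with the crank at its stop. It moves only up and down, by the crank. z up.
- rail: Clip rail, fixed: black foot 120 x 80 x 12 mm with an upright steel strip 110 mm long (x), 4 mm thick (y), its top edge 78 mm above the counter. Origin at the centre of its underside.
- clip_pin (a point): Centre of the steel hinge pin (12 mm diameter, 50 mm long along x) of the yellow spring clip, about the clip's middle; z points from jaws to tails. At the start the clip is clamped upright astride the rail strip, tails up, pin lying on the strip's top edge 84 mm above the counter, parallel to the strip and up to 25 mm off its middle. Jaws, 44 mm wide (x), reach 38 mm below the pin.
- clip: The yellow spring clip, 80 g; origin and axes as point clip_pin. Two tails, 36 mm wide (x), rise 53 mm above the pin and spread towards +y and -y, 18 degrees off vertical: 57 mm over their outsides at the top. Squeezed together along y (8 N at the ends) to the stop, their outsides are parallel, 25 mm apart, and the jaws gape 28 mm at the tips, 20 mm at 20 mm below the pin.
- clip_left (a joint): Opening angle of the clip's +y half, rad: 0 clamped on the 4 mm rail strip (-0.05 shut on nothing), 0.32 fully squeezed open.
- clip_right (a joint): The same for the -y half; the halves are geared to open equally.
- sauce: Red sauce bottle with a green cap, 60 mm in diameter, 170 mm high, standing at the far side; to be left alone. Origin at the centre of its underside.
- deli_cup: Empty clear cup, 90 mm in diameter, 60 mm high, at the far side; to be left alone. Origin at the centre of its underside.
- shaker: Small glass shaker with a steel top, 44 mm in diameter, 60 mm high, standing on the robot's side of the work; to be left alone. Origin at the centre of its underside.
There are look-alikes about, which are no part of the job. Of the things like the feeder, leave any that is brown or turquoise; of the rest the larger one is meant.

How it is judged:
On the way, in this order (a step that is already met when the one before it is completed fails the run):
1. the crank is wound to its stop and the card is up (value of joint crank above 6.7 rad), for 0.2 s.
2. the clip is squeezed open by the fingers and lifted off the rail (value of joint clip_left above 0.22 rad and height (world z) of clip_pin above 0.12 m and contact force between the fingers and clip above 2 N and contact force between clip and rail below 0.1 N), for 0.2 s.
At the end, for the whole second after the job is handed in: Crank above 6.6 rad. Clip held still in the fingers, over 0.22 rad open, upright and square to the card within 0.2 rad; middle of the card's top edge 4 to 31 mm below the pin, within 9 mm across and 20 mm along it. Clip and fingers touch neither card nor feeder (value of joint crank above 6.6 rad and value of joint each of clip_left, clip_right above 0.22 rad and z of card_edge in the frame of clip_pin between -0.031 and -0.004 m and y of card_edge in the frame of clip_pin between -0.009 and 0.009 m and x of card_edge in the frame of clip_pin between -0.02 and 0.02 m and angle between the x axis of clip_pin and the x axis of card_edge, either way round below 0.2 rad and angle between clip_pin's own z axis and vertical below 0.2 rad and contact force between the fingers and clip above 2 N and contact force between each of clip, the fingers and feeder below 0.3 N and linear speed of clip below 0.03 m/s); the arm keeps its last pose, push and grip.
It fails at once if the sauce bottle is moved (distance of sauce from where it was at the start of the episode above 0.02 m or angle between sauce's own z axis and vertical above 0.5 rad).
It fails at once if the clear cup is moved (distance of deli_cup from where it was at the start of the episode above 0.02 m or angle between deli_cup's own z axis and vertical above 0.5 rad).
It fails at once if the shaker is moved (distance of shaker from where it was at the start of the episode above 0.02 m or angle between shaker's own z axis and vertical above 0.5 rad).
It also fails if it takes over 54 s, if anything falls off the work surface, if the arm or the gripper's body presses on something with over 40 N, if the wrist force passes 120 N, or if a joint passes its speed limit or range.

### The arm

A 6-joint arm with a two-finger parallel gripper is mounted at the origin on the work surface. World frame = base frame: x ahead of the robot, y to its left, z up, the work surface at z = 0. Lengths are in m, angles in rad, forces in N, time in s.
With the tool pointing down it reaches from about 0.425 to 0.95 m from the base axis. Payload 3.5 kg.
Tool frame: the origin (TCP) lies midway between the tips of the shut fingers; the grasp point (between the pads) lies 19 mm behind it; z points along the fingers, y is the line along which they close (so a half turn about z gives the same grasp; the last joint's range is limited). The gripper opens to 85 mm and grips with 20 to 120 N. Pads are 22 mm wide; open, the fingers measure 114 mm over their backs; the gripper's body (76 mm by 85 mm) begins 54 mm behind the grasp point. The pads swing forward as they close: fully open they stand 13 mm farther back than shut.
Start: joints at [1.065, 0.286, 1.577, -0, 1.279, -0.15], TCP at [0.235, 0.633, 0.231] pointing down, gripper open.
Joint ranges: [-2.77, 2.77], [-0.9, 2.22], [0.21, 2.48], [-1.53, 4.67], [0.24, 2.81], [-2.84, 2.84]. Speed limits (rad/s): [2.79, 2.79, 3.14, 3.14, 3.14, 3.14].

### API

Orientations are given as a rotation vector (axis times angle).
In Python, from rig import manip gives the robot as it stands.
- The arm moves only by the tool servo_tool, never from a script. Its argument "plan" is a list of rows, each a list of 3 entries, a list of its own where there are three numbers: the opening, from 0 (shut) to 1 (fully open), then the shift along the world's x, y, z in m, then the turn about the world's z in rad. In form: [[hand, [dx, dy, dz], spin], ...]. A call has 1 to 20 rows; each row shifts and turns the commanded pose from where the row before left it; what a row does not reach is not made up. A row lasts 1/12 s, in which the tool goes at most 41.7 mm and 7.16 degrees, less where a joint would pass 70% of its speed; a pose out of reach is approached as far as the arm can. A call with a gripper value outside its range is refused whole. The fingers move at their own pace and stop on an object; "squeeze" is the grip in N (left out, the last holds). Time passes only in rows, so rows that do not move let the fingers close. It gives the time, the measured TCP pose, the force, the opening and the grip force at its end, in the units of the state.
- manip.read_state(): the state, without advancing time (a new reading comes with each control period).
- manip.camera(name): name is "side" or "top"; returns the picture (384x512x3 uint8, red, green, blue); there is no depth.
- manip.camera_model(name): a dict with "intrinsics" (3x3 intrinsics, pixels), "rvec" (rotation vector, rad) and "tvec" (3), from world to camera coordinates, as OpenCV has them. Camera axes: x right, y down, z forward; pixel columns grow to the right and rows downward; lengths in m; the calibration is good to about 2 mm. A picture is of the moment at which its call begins. camera_model takes no time and is no camera call.
- manip.sign_off(): hands the job in; it is judged then, once.
Trained networks look in the newest picture that a camera, given by its name, has taken for a name from the list of things; names that differ only in an ending like _2 or _b are one class to them, and where a whole thing is asked for, a point or a joint stands for the part that bears it (a point fixed in the world has none). Each returns a list of dicts, best first, with "p" (0 to 1); they miss things now and then, are a little off and sometimes report something else, mostly with a low value. They report only what shows in the picture. A call takes as long as a camera call. They do not tell look-alikes from the thing itself.
- manip.find_in(camera, label): "position" ([column, row] in pixels, amid what is visible of it).
The state is a dict: "time_s": time; "joint_positions": joint angles; "qd": joint speeds; "joint_efforts": joint torques, N m; "tool_pos": TCP position; "orientation": TCP orientation; "ft_force": force on the tool from outside, world axes, zero at the start; "torque": the same for the moment, N m; "gripper_width": opening from 0.0 (shut) to 1.0 (fully open); "finger_force": force on a finger pad.
Only numpy, scipy, OpenCV 4.12 (cv2) and the standard library are available. Lean on these libraries where they do the work, as an engineer would, in place of code of your own. Each camera call takes 0.05 s, during which the arm holds its last target. There are 200 camera calls.

## Working session

There is one attempt and no reset: what is moved stays moved. The work goes in short steps, Python scripts to look and compute and a tool call to move; the robot and the scene stay as the last step left them, time stands still between calls to the robot, and variables do not carry over. Pictures are saved under pics/ and viewed, at most 10 in all, crops included, and the job is handed in when it is done.

Besides the shell and the picture viewer there is one more tool, called after ">>>" as name([rows], argument=value, ...), one row to a line, values as JSON. servo_tool: Moves the arm, as the interface text tells. Its arguments: {"type":"object","properties":{"plan":{"type":"array"},"squeeze":{"type":"number"}},"required":["plan"]}

```bash
ls; mkdir -p pics
cat > h.py <<'E'
import numpy as np, cv2
from rig import manip
def P(n):
    m=manip.camera_model(n); K=np.array(m["intrinsics"],float); R=cv2.Rodrigues(np.array(m["rvec"],float))[0]; t=np.array(m["tvec"],float).reshape(3)
    return K,R,t
def ray(n,px):
    K,R,t=P(n); d=R.T@np.linalg.solve(K,[px[0],px[1],1.]); return -R.T@t,d
def onz(n,px,z):
    c,d=ray(n,px); return c+d*(z-c[2])/d[2]
def tri(a,b):
    c1,d1=ray("top",a); c2,d2=ray("side",b)
    d1/=np.linalg.norm(d1); d2/=np.linalg.norm(d2)
    s=np.linalg.lstsq(np.c_[d1,-d2],c2-c1,rcond=None)[0]
    p,q=c1+s[0]*d1,c2+s[1]*d2
    return (p+q)/2,np.linalg.norm(p-q)
def proj(n,X):
    K,R,t=P(n); v=K@(R@np.array(X,float)+t); return v[:2]/v[2]
def save(n,f):
    im=manip.camera(n); cv2.imwrite(f,im[:,:,::-1]); return im
E
python3 - <<'E'
from h import *
a=save("top","pics/t0.png"); b=save("side","pics/s0.png")
cv2.imwrite("pics/both0.png",cv2.resize(np.vstack([a,b])[:,:,::-1],None,fx=.78,fy=.78))
for l in ["feeder","knob_grip","card_edge","rail","clip_pin","sauce","deli_cup","shaker","clip"]:
    for n in ("top","side"):
        print(l,n,[(np.round(r["position"]).tolist(),round(r["p"],2)) for r in manip.find_in(n,l)[:5]])
for n in ("top","side"):
    print(n, [onz(n,p,0).round(2).tolist() for p in ([256,192],[0,383],[511,383])], ray(n,[256,192])[0].round(3))
print(manip.read_state()["time_s"])
E
```

```text
pics
feeder top [([374.0, 266.0], 0.87), ([280.0, 193.0], 0.8), ([293.0, 121.0], 0.78), ([306.0, 265.0], 0.57)]
feeder side [([264.0, 362.0], 0.93), ([361.0, 220.0], 0.86), ([279.0, 237.0], 0.72), ([228.0, 292.0], 0.64)]
knob_grip top [([264.0, 119.0], 0.52)]
knob_grip side [([257.0, 205.0], 0.49), ([202.0, 266.0], 0.49), ([240.0, 330.0], 0.49), ([226.0, 183.0], 0.48), ([336.0, 186.0], 0.39)]
card_edge top []
card_edge side [([291.0, 363.0], 0.55)]
rail top [([173.0, 198.0], 0.84)]
rail side [([225.0, 185.0], 0.97)]
clip_pin top [([164.0, 204.0], 0.66)]
clip_pin side [([216.0, 168.0], 0.76), ([257.0, 212.0], 0.46), ([217.0, 170.0], 0.43)]
sauce top [([234.0, 139.0], 0.91)]
sauce side [([305.0, 184.0], 0.75), ([215.0, 165.0], 0.21)]
deli_cup top [([180.0, 137.0], 0.69), ([161.0, 202.0], 0.22)]
deli_cup side [([277.0, 160.0], 0.9)]
shaker top [([220.0, 263.0], 0.51)]
shaker side [([187.0, 234.0], 0.59)]
clip top [([163.0, 200.0], 0.53)]
clip side [([216.0, 165.0], 0.76), ([258.0, 217.0], 0.53)]
top [[0.58, -0.09, 0.0], [0.04, 0.67, 0.0], [-0.01, -0.81, 0.0]] [ 0.269 -0.07   1.468]
side [[0.64, 0.09, 0.0], [-0.13, -0.16, 0.0], [0.73, -0.72, 0.0]] [ 0.102 -0.773  0.773]
1.0
```

View pics/t0.png

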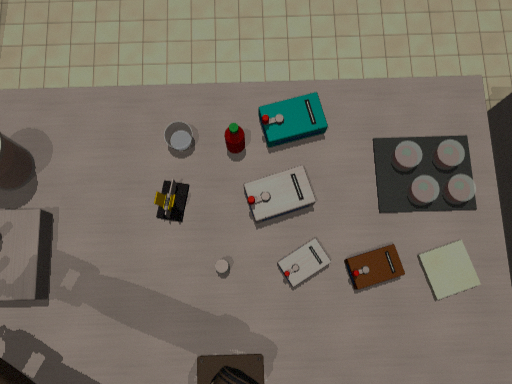

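View pics/s0.png

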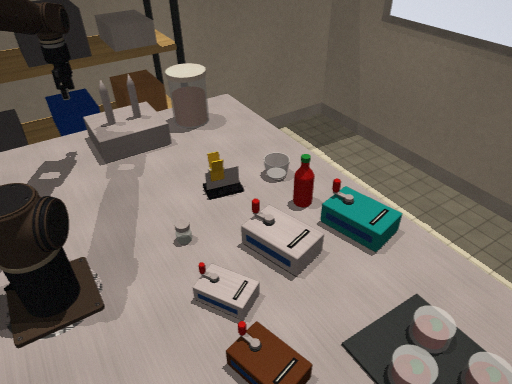

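The top view shows feeder look-alikes: turquoise (293,121), large white (280,193), small white (303,263) and brown (374,266). The large white one is meant. The clip is at (164,203) on the rail at (173,200), the sauce bottle at (234,138), the cup at (180,137) and the shaker at (222,267). I'll check close crops.

Run:
```python
import cv2,numpy as np
t=cv2.imread("pics/t0.png"); s=cv2.imread("pics/s0.png")
def c(im,x,y,w,h,f): return cv2.resize(im[y:y+h,x:x+w],(w*f,h*f),interpolation=cv2.INTER_CUBIC)
# grids: each 400x300
o=np.vstack([np.hstack([c(t,240,160,80,60,5),c(t,145,170,80,60,5)]),np.hstack([c(s,238,195,100,75,4),c(s,190,140,80,60,5)])])
cv2.imwrite("pics/crop0.png",o)
```

```text
(no output)
```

View pics/crop0.png

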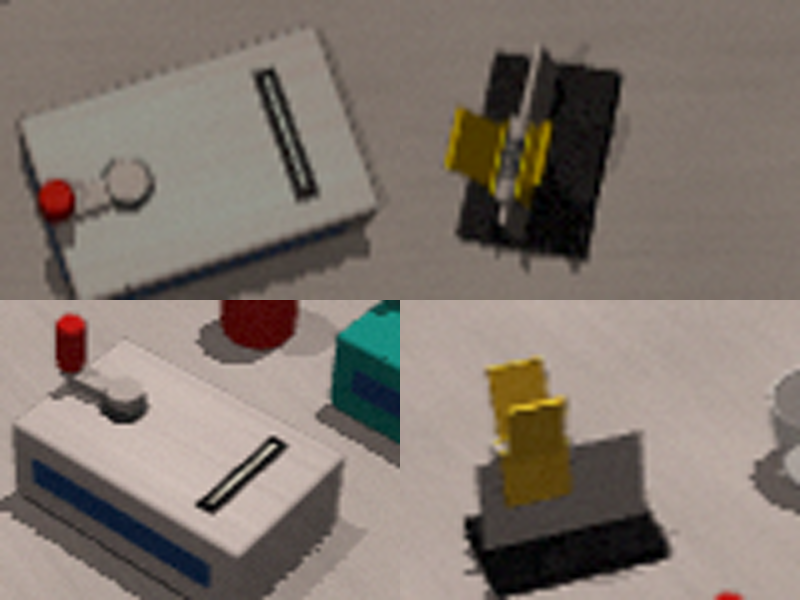

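```bash
cat > fit.py <<'E'
from h import *
from scipy.optimize import least_squares
def fit(model,obs,x0,z=False):
    def W(p,m): c,s=np.cos(p[2]),np.sin(p[2]); return [p[0]+c*m[0]-s*m[1],p[1]+s*m[0]+c*m[1],m[2]+(p[3] if z else 0)]
    f=lambda p: np.concatenate([proj(n,W(p,model[k]))-uv for n,k,uv in obs])
    r=least_squares(f,x0+([0] if z else [])); return r.x,f(r.x).reshape(-1,2)
E
python3 - <<'E'
from fit import *
T=lambda x,y:(240+x/5,160+y/5); S=lambda x,y:(238+x/4,195+(y-300)/4)
print("hub",tri(T(125,183),S(123,390)),"knobtop",tri(T(56,200),S(70,320)))
for a,b in [((315,30),(343,460)),((20,120),(125,340)),((80,297),(14,430)),((378,210),(238,556))]: print("corner",tri(T(*a),S(*b)))
print("slot",tri(T(265,70),S(278,440)),tri(T(307,198),S(205,507)))
# model: which corner is which: crank +y half. 
h=.07
m={"A":(.06,.095,h),"B":(-.06,.095,h),"C":(-.06,-.095,h),"D":(.06,-.095,h),"hub":(0,.045,.087)}
obs=[]
for k,a,b in [("D",(315,30),(343,460)),("A",(20,120),(125,340)),("B",(80,297),(14,430)),("C",(378,210),(238,556)),("hub",(125,183),(123,390))]:
    obs+= [("top",k,T(*a)),("side",k,S(*b))]
p,r=fit(m,obs,[.55,-.1,.2],True); print(p,r.round(1).tolist())
np.save("feeder.npy",p)
T=lambda x,y:(145+(x-400)/5,170+y/5); S=lambda x,y:(190+(x-400)/5,140+(y-300)/5)
print("strip ends",tri(T(540,47),S(640,433)),tri(T(505,232),S(480,467)))
print("tail far",tri(T(455,140),S(515,365)),"near", tri(T(543,152),S(538,402)))
print("pin",onz("top",T(513,155),.088))
E
```

```text
hub (array([ 0.54621865, -0.1165812 ,  0.08350259]), np.float64(0.005717556342157405)) knobtop (array([ 0.53010026, -0.0756968 ,  0.12336271]), np.float64(0.006554127797976386))
corner (array([ 0.64009732, -0.23551293,  0.06471868]), np.float64(0.00505132910892771))
corner (array([ 0.5896927 , -0.05552385,  0.06594798]), np.float64(0.004757379943580887))
corner (array([ 0.48064187, -0.08704018,  0.05836661]), np.float64(0.00023131932507576458))
corner (array([ 0.52891902, -0.26702399,  0.06709119]), np.float64(0.007005094655487799))
slot (array([ 0.61335174, -0.20274112,  0.07111941]), np.float64(0.002213886370342544)) (array([ 0.53619838, -0.22455721,  0.06956249]), np.float64(0.005150141736198542))
[ 0.56034121 -0.16074544  0.27936797 -0.00619329] [[0.3, -2.0], [0.2, -0.1], [-0.6, -1.2], [-0.7, 0.0], [-0.3, 1.1], [-1.6, -1.1], [0.9, -0.9], [-1.1, 1.7], [0.6, -1.3], [-0.3, 1.0]]
strip ends (array([0.60932469, 0.15581233, 0.07351533]), np.float64(0.005814895720106228)) (array([0.50053592, 0.17473159, 0.07653745]), np.float64(0.011567079766520267))
tail far (array([0.54362647, 0.19542249, 0.12693262]), np.float64(0.0060456818144177405)) near (array([0.53401798, 0.14497544, 0.12981032]), np.float64(0.005018156779737211))
pin [0.53859024 0.17010655 0.088     ]
```

Run:
```python
from fit import *
s=manip.read_state(); R=cv2.Rodrigues(np.array(s["orientation"]))[0]
print(np.array(s["tool_pos"]).round(3), "tooly ang",np.arctan2(R[1,1],R[0,1]), R[:,2].round(3))
print("sauce",tri((235,127),(305,159)),"shaker",tri((222,262),(183,224)),"cup",onz("top",(180,137),.04))
```

```text
[0.235 0.633 0.231] tooly ang 1.2150290866514084 [ 0.  0. -1.]
sauce (array([ 0.73289405, -0.03395246,  0.1609881 ]), np.float64(0.002476850780250408)) shaker (array([0.35697429, 0.01679046, 0.05463834]), np.float64(0.0038658495026709814)) cup [0.7497879  0.14087144 0.04      ]
```

>>> servo_tool([
  [1,[0.0145,-0.0355,0],0.02],
  [1,[0.0145,-0.0355,0],0.02],
  [1,[0.0145,-0.0355,0],0.02],
  [1,[0.0145,-0.0355,0],0.02],
  [1,[0.0145,-0.0355,0],0.02],
  [1,[0.0145,-0.0355,0],0.02],
  [1,[0.0145,-0.0355,0],0.02],
  [1,[0.0145,-0.0355,0],0.02],
  [1,[0.0145,-0.0355,0],0.02],
  [1,[0.0145,-0.0355,0],0],
  [1,[0.0145,-0.0355,0],0],
  [1,[0.0145,-0.0355,0],0],
  [1,[0.0145,-0.0355,0],0],
  [1,[0.0145,-0.0355,0],0],
  [1,[0.0145,-0.0355,0],0],
  [1,[0.0145,-0.0355,0],0],
  [1,[0.0145,-0.0355,0],0],
  [1,[0.0145,-0.0355,0],0],
  [1,[0.0145,-0.0355,0],0],
  [1,[0.0145,-0.0355,0],0],
], squeeze=30)

```text
time_s: 2.67
tool_pos: [0.5255, -0.0793, 0.2316]
orientation: [0.276, 3.129, -0.0]
ft_force: [0.3, 0.8, 0.9]
gripper_width: 0.997
finger_force: 0.0
```

>>> servo_tool([
  [1,[0.0045,0.003,-0.03],0],
  [1,[0,0,-0.025],0],
  [1,[0,0,-0.02],0],
  [1,[0,0,0],0],
])

```text
time_s: 3.0
tool_pos: [0.5265, -0.0737, 0.1512]
orientation: [-0.276, -3.12, -0.004]
ft_force: [-1.1, -0.0, -0.8]
gripper_width: 0.998
finger_force: 0.0
```

Run:
```python
from h import *
s=manip.read_state();p=np.array(s["tool_pos"]);print(p)
a=save("top","pics/t1.png"); b=save("side","pics/s1.png")
def c(im,x,y,w,h,f): return cv2.resize(im[y:y+h,x:x+w],(w*f,h*f),interpolation=cv2.INTER_CUBIC)
k=[.530,-.076,.105]
for n in("top","side"): print(n,proj(n,k),proj(n,p))
cv2.imwrite("pics/c1.png",np.hstack([c(a,210,155,80,80,5),c(b,215,150,80,80,5)])[:,:,::-1])
```

```text
[ 0.52646152 -0.0736513   0.15124437]
top [251.74003259 200.17165582] [250.91092205 198.33219915]
side [254.443488   205.67428446] [252.56815363 192.07472038]
```

View pics/c1.png

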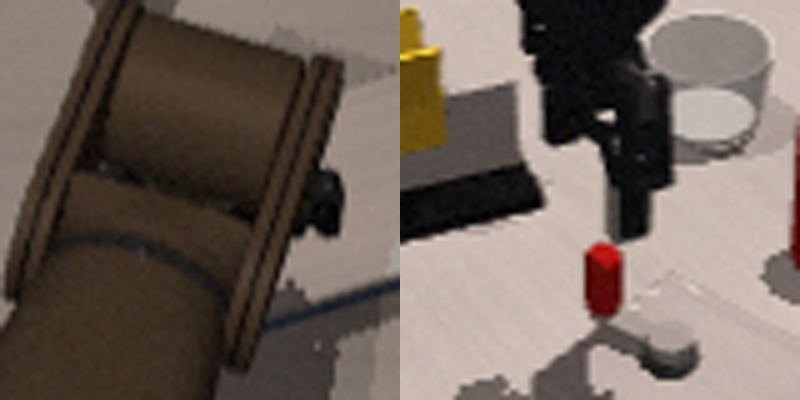

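>>> servo_tool([
  [1,[0.001,-0.002,-0.02],0],
  [1,[0,0,-0.02],0],
  [1,[0,0,-0.018],0],
  [1,[0,0,0],0],
])

```text
time_s: 3.43
tool_pos: [0.5295, -0.0757, 0.097]
orientation: [-0.275, -3.126, -0.001]
ft_force: [-0.6, 0.0, -1.3]
gripper_width: 1.004
finger_force: 0.0
```

>>> servo_tool([
  [0.1,[0,0,0],0],
  [0.1,[0,0,0],0],
  [0.1,[0,0,0],0],
  [0.1,[0,0,0],0],
  [0.1,[0,0,0],0],
  [0.1,[0,0,0],0],
  [0.1,[0,0,0],0],
  [0.1,[0,0,0],0],
])

```text
time_s: 4.1
tool_pos: [0.5312, -0.0761, 0.0995]
orientation: [0.276, 3.128, 0.001]
ft_force: [-1.1, 2.9, 5.9]
gripper_width: 0.239
finger_force: 30.1
```

Run:
```python
import numpy as np
c=np.array([.5475,-.1175]);r=.045
ph=1.93+np.arange(0,30)*.25
P=c+r*np.c_[np.cos(ph),np.sin(ph)]; P=np.round(P,3)
for i,d in enumerate(np.diff(P,axis=0)): print(i,d.round(4).tolist(),P[i+1])
```

```text
0 [-0.01, -0.006] [ 0.522 -0.081]
1 [-0.009, -0.007] [ 0.513 -0.088]
2 [-0.006, -0.009] [ 0.507 -0.097]
3 [-0.003, -0.011] [ 0.504 -0.108]
4 [-0.001, -0.011] [ 0.503 -0.119]
5 [0.001, -0.011] [ 0.504 -0.13 ]
6 [0.005, -0.011] [ 0.509 -0.141]
7 [0.007, -0.008] [ 0.516 -0.149]
8 [0.009, -0.007] [ 0.525 -0.156]
9 [0.01, -0.005] [ 0.535 -0.161]
10 [0.011, -0.001] [ 0.546 -0.162]
11 [0.011, 0.001] [ 0.557 -0.161]
12 [0.011, 0.003] [ 0.568 -0.158]
13 [0.009, 0.007] [ 0.577 -0.151]
14 [0.008, 0.008] [ 0.585 -0.143]
15 [0.005, 0.01] [ 0.59  -0.133]
16 [0.002, 0.011] [ 0.592 -0.122]
17 [0.0, 0.011] [ 0.592 -0.111]
18 [-0.003, 0.011] [ 0.589 -0.1  ]
19 [-0.006, 0.01] [ 0.583 -0.09 ]
20 [-0.007, 0.008] [ 0.576 -0.082]
21 [-0.01, 0.006] [ 0.566 -0.076]
22 [-0.011, 0.003] [ 0.555 -0.073]
23 [-0.011, 0.0] [ 0.544 -0.073]
24 [-0.011, -0.002] [ 0.533 -0.075]
25 [-0.01, -0.005] [ 0.523 -0.08 ]
26 [-0.009, -0.007] [ 0.514 -0.087]
27 [-0.006, -0.009] [ 0.508 -0.096]
28 [-0.004, -0.011] [ 0.504 -0.107]
```

>>> servo_tool([
  [0.1,[-0.01,-0.006,0.003],0],
  [0.1,[-0.009,-0.007,0],0],
  [0.1,[-0.006,-0.009,0],0],
  [0.1,[-0.003,-0.011,0],0],
  [0.1,[-0.001,-0.011,0],0],
  [0.1,[0.001,-0.011,0],0],
])

```text
time_s: 4.6
tool_pos: [0.5053, -0.131, 0.1001]
orientation: [0.28, 3.117, 0.004]
ft_force: [20.2, 7.0, -15.7]
gripper_width: 0.241
finger_force: 30.4
```

>>> servo_tool([
  [0.1,[0,0,0],0],
  [0.1,[0,0,0],0],
  [0.1,[0,0,0],0],
])

```text
time_s: 4.85
tool_pos: [0.5054, -0.1309, 0.1]
orientation: [0.28, 3.119, 0.003]
ft_force: [15.1, 3.6, -12.8]
gripper_width: 0.235
finger_force: 30.6
```

>>> servo_tool([
  [0.1,[0.0065,-0.011,-0.0015],0],
  [0.1,[0.007,-0.008,0],0],
  [0.1,[0.009,-0.007,0],0],
  [0.1,[0.01,-0.005,0],0],
  [0.1,[0.011,-0.001,0],0],
  [0.1,[0.011,0.001,0],0],
])

```text
time_s: 5.35
tool_pos: [0.5563, -0.1621, 0.0996]
orientation: [-0.276, -3.127, -0.002]
ft_force: [-1.4, 3.6, 2.1]
gripper_width: 0.237
finger_force: 32.0
```

>>> servo_tool([
  [0.1,[0.011,0.003,0],0],
  [0.1,[0.009,0.007,0],0],
  [0.1,[0.008,0.008,0],0],
  [0.1,[0.005,0.01,0],0],
  [0.1,[0.002,0.011,0],0],
  [0.1,[0,0.011,0],0],
])

```text
time_s: 5.85
tool_pos: [0.5934, -0.1116, 0.0999]
orientation: [0.275, 3.126, -0.002]
ft_force: [0.9, -1.6, -1.2]
gripper_width: 0.238
finger_force: 31.6
```

>>> servo_tool([
  [0.1,[-0.003,0.011,0],0],
  [0.1,[-0.006,0.01,0],0],
  [0.1,[-0.007,0.008,0],0],
  [0.1,[-0.01,0.006,0],0],
  [0.1,[-0.011,0.003,0],0],
  [0.1,[-0.011,0,0],0],
])

```text
time_s: 6.35
tool_pos: [0.5426, -0.0729, 0.0998]
orientation: [-0.274, -3.129, -0.0]
ft_force: [1.7, -2.2, -1.7]
gripper_width: 0.24
finger_force: 31.7
```

>>> servo_tool([
  [0.1,[-0.011,-0.002,0],0],
  [0.1,[-0.01,-0.005,0],0],
  [0.1,[-0.009,-0.007,0],0],
  [0.1,[0,0,0],0],
])

```text
time_s: 6.68
tool_pos: [0.5132, -0.0899, 0.0999]
orientation: [0.276, 3.127, -0.004]
ft_force: [3.9, -4.9, -5.0]
gripper_width: 0.237
finger_force: 31.4
```

>>> servo_tool([
  [0.1,[-0.002,-0.003,0],0],
  [0.1,[-0.001,-0.002,0],0],
  [0.1,[0,0,0],0],
])

```text
time_s: 6.93
tool_pos: [0.5107, -0.0934, 0.0998]
orientation: [0.277, 3.129, 0.001]
ft_force: [3.7, -1.1, -3.3]
gripper_width: 0.241
finger_force: 31.6
```

>>> servo_tool([
  [0.1,[-0.0015,-0.0025,0],0],
  [0.1,[0,0,0],0],
  [0.1,[0,0,0],0],
])

```text
time_s: 7.18
tool_pos: [0.5105, -0.0938, 0.0998]
orientation: [0.278, 3.126, 0.007]
ft_force: [8.1, 6.2, -3.6]
gripper_width: 0.236
finger_force: 31.5
```

>>> servo_tool([
  [1,[0.001,0.001,0],0],
  [1,[0,0,0],0],
  [1,[0,0,0],0],
  [1,[0,0,0],0],
  [1,[0,0,0],0],
  [1,[0,0,0.03],0],
  [1,[0,0,0.03],0],
  [1,[0,0,0.04],0],
  [1,[0,0.035,0.02],0],
  [1,[0.005,0.038,0],0],
  [1,[0.005,0.038,0],0],
  [1,[0.005,0.038,0],0],
  [1,[0.005,0.038,0],0],
  [1,[0.003,0.035,0],0],
  [1,[0,0,0],0],
])

```text
time_s: 8.43
tool_pos: [0.5331, 0.1322, 0.2199]
orientation: [-0.267, -3.13, -0.003]
ft_force: [-0.5, -0.5, -0.3]
gripper_width: 1.003
finger_force: 0.0
```

Run:
```python
from h import *
s=manip.read_state();p=np.array(s["tool_pos"]);print(p,s["gripper_width"])
a=save("top","pics/t2.png"); b=save("side","pics/s2.png")
def c(im,x,y,w,h,f): return cv2.resize(im[y:y+h,x:x+w],(w*f,h*f),interpolation=cv2.INTER_CUBIC)
cv2.imwrite("pics/c2.png",np.vstack([np.hstack([c(a,240,160,80,60,5),c(a,145,170,80,60,5)]),np.hstack([c(b,238,195,100,75,4),c(b,190,110,100,75,4)])])[:,:,::-1])
for n in("top","side"): print(n,manip.find_in(n,"card_edge")[:3],manip.find_in(n,"clip_pin")[:2],[proj(n,q).round(1) for q in ([.575,-.214,.112],[.539,.170,.137],p)])
```

```text
[0.53314251 0.13219409 0.21992329] 1.0027868776251139
top [{'position': [293.9, 186.6], 'p': 0.49}] [] [array([298.9, 183. ]), array([164.6, 197.6]), array([173.3, 193.3])]
side [{'position': [298.4, 233.0], 'p': 0.49}, {'position': [286.4, 372.6], 'p': 0.37}] [{'position': [216.5, 163.7], 'p': 0.85}] [array([298.9, 226.4]), array([214.3, 154.5]), array([216.3, 136.3])]
```

View pics/c2.png

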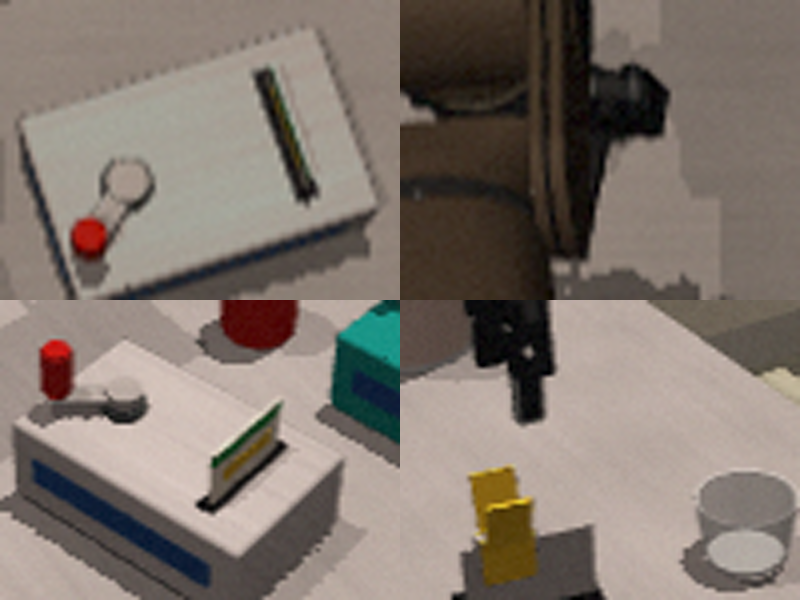

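>>> servo_tool([
  [1,[0.008,0.037,0],0],
  [1,[0,0.001,-0.03],0],
  [1,[0,0,-0.03],0],
  [1,[0,0,0],0],
  [1,[0,0,0],0],
], squeeze=40)

```text
time_s: 9.15
tool_pos: [0.5403, 0.164, 0.158]
orientation: [-0.278, -3.124, 0.002]
ft_force: [0.3, 0.1, 0.5]
gripper_width: 0.999
finger_force: 0.0
```

Run:
```python
from h import *
s=manip.read_state();p=np.array(s["tool_pos"]);R=cv2.Rodrigues(np.array(s["orientation"]))[0]
print(p,np.arctan2(R[1,1],R[0,1]))
b=save("side","pics/s3.png")
for k in (-1,1):
  print(proj("side",p+k*.0425*R[:,1]-R[:,2]*.013).round(1))
cv2.imwrite("pics/c3.png",cv2.resize(b[110:185,170:270],(800,600),interpolation=cv2.INTER_CUBIC)[:,:,::-1])
print("card",tri((300,184),(299.75,228.5)), onz("side",(299.75,228.5),.112))
a,b2=onz("side",(238+213/4,195+164/4),.112),onz("side",(238+281/4,195+104/4),.112)
print("card ends",a,b2,np.arctan2(*(b2-a)[1::-1]),(a+b2)/2)
```

```text
[0.54028404 0.16402506 0.15803506] 1.3933592434174145
[219.  152.3]
[210.6 139.2]
card (array([ 0.57359006, -0.21799274,  0.10829878]), np.float64(0.001951130784809456)) [ 0.5719696  -0.22131902  0.112     ]
card ends [ 0.53823554 -0.23138773  0.112     ] [ 0.6072243  -0.21079644  0.112     ] 0.29005540424041953 [ 0.57272992 -0.22109208  0.112     ]
```

View pics/c3.png

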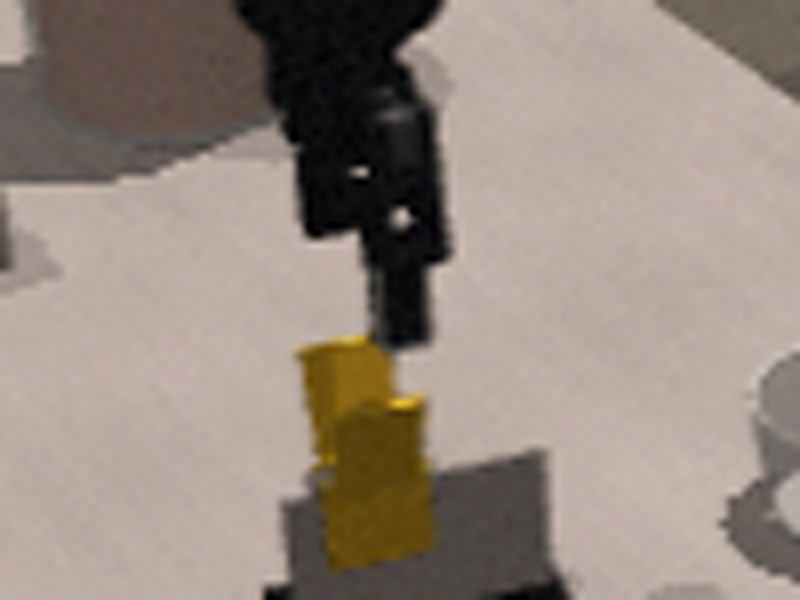

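>>> servo_tool([
  [1,[0.001,0.006,0],0],
  [1,[0,0,-0.02],0],
  [1,[0,0,-0.02],0],
  [1,[0,0,-0.014],0],
  [1,[0,0,0],0],
  [1,[0,0,0],0],
])

```text
time_s: 9.7
tool_pos: [0.5433, 0.1713, 0.1071]
orientation: [0.276, 3.128, 0.001]
ft_force: [-0.5, 0.4, 1.0]
gripper_width: 1.001
finger_force: 0.0
```

>>> servo_tool([
  [1,[-0.002,-0.001,-0.004],0],
  [1,[0,0,0],0],
  [0.1,[0,0,0],0],
  [0.1,[0,0,0],0],
  [0.1,[0,0,0],0],
  [0.1,[0,0,0],0],
  [0.1,[0,0,0],0],
  [0.1,[0,0,0],0],
  [0.1,[0,0,0],0],
  [0.1,[0,0,0],0],
  [0.1,[0,0,0],0],
  [0.1,[0,0,0],0],
])

```text
time_s: 10.7
tool_pos: [0.5436, 0.1705, 0.106]
orientation: [0.275, 3.123, 0.002]
ft_force: [-1.1, -0.4, 10.8]
gripper_width: 0.275
finger_force: 41.1
```

>>> servo_tool([
  [0.1,[0,0,0.005],0],
  [0.1,[0,0,0.01],0],
  [0.1,[0,0,0.02],0],
  [0.1,[0,0,0.025],0],
  [0.1,[0,0,0.025],0],
  [0.1,[0,0,0.025],0],
  [0.1,[0,0,0],0],
  [0.1,[0,0,0],0],
  [0.1,[0,0,0],0],
])

```text
time_s: 11.45
tool_pos: [0.5398, 0.1701, 0.2107]
orientation: [-0.276, -3.128, 0.001]
ft_force: [-0.6, -0.1, -1.7]
gripper_width: 0.273
finger_force: 39.6
```

Run:
```python
from h import *
s=manip.read_state();p=np.array(s["tool_pos"]);print(p,s["finger_force"])
b=save("side","pics/s4.png")
print([proj("side",p+[0,0,-.022]).round(1),proj("side",p+[0,0,-.060]).round(1)])
cv2.imwrite("pics/c4.png",cv2.resize(b[100:175,170:270],(800,600),interpolation=cv2.INTER_CUBIC)[:,:,::-1])
```

```text
[0.53977871 0.17014105 0.21073243] 39.59076404571533
[array([213.1, 139.7]), array([214.1, 150.5])]
```

View pics/c4.png

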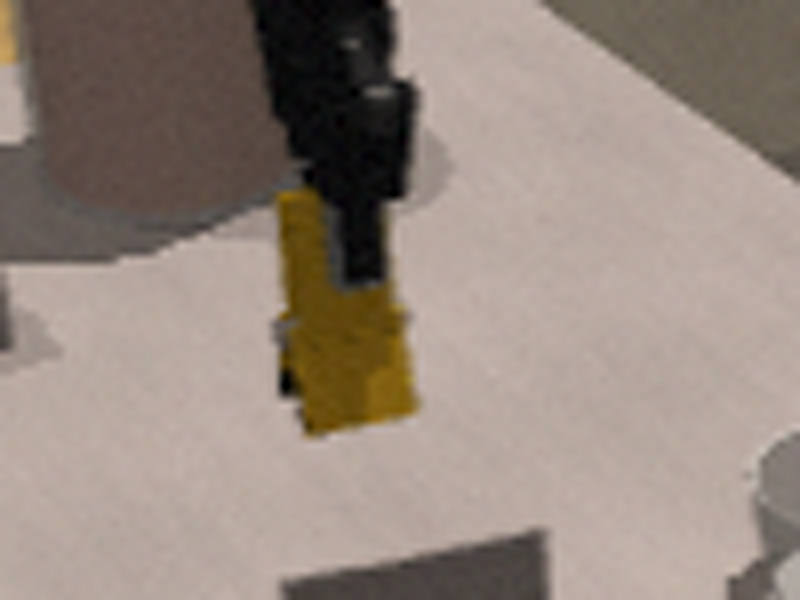

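>>> servo_tool([
  [0.1,[0.001,-0.015,0],0],
  [0.1,[0.003,-0.031,0],0.042],
  [0.1,[0.003,-0.031,0],0.042],
  [0.1,[0.003,-0.031,0],0.042],
  [0.1,[0.003,-0.031,0],0.042],
  [0.1,[0.003,-0.031,0],0.042],
  [0.1,[0.003,-0.031,0],0.042],
  [0.1,[0.003,-0.031,0],0.042],
  [0.1,[0.003,-0.031,0],0.042],
  [0.1,[0.003,-0.031,0],0.042],
  [0.1,[0.003,-0.031,0],0.042],
  [0.1,[0.003,-0.031,0],0.042],
  [0.1,[0.001,-0.031,0],0],
  [0.1,[0,0,0],0],
  [0.1,[0,0,0],0],
  [0.1,[0,0,0],0],
])

```text
time_s: 12.83
tool_pos: [0.5747, -0.216, 0.2099]
orientation: [0.447, -3.107, -0.004]
ft_force: [0.1, 0.1, -1.2]
gripper_width: 0.274
finger_force: 39.6
```

Run:
```python
from h import *
s=manip.read_state();p=np.array(s["tool_pos"]);R=cv2.Rodrigues(np.array(s["orientation"]))[0]
print(p,np.arctan2(R[1,1],R[0,1]),R[:,2].round(3),s["finger_force"],s["joint_positions"])
k=[.5105,-.0938,.123];h=[.5485,-.1175,.087]
print("side bias knob",np.array([252.25,206.75])-proj("side",k),"hub",np.array([268.75,217.5])-proj("side",h))
print("top bias knob",np.array([240+90/5,160+238/5])-proj("top",k),"hub",np.array([265,196.6])-proj("top",h))
b=save("side","pics/s5.png")
print("pin proj",proj("side",p+[0,0,-.022]).round(1))
cv2.imwrite("pics/c5.png",cv2.resize(b[170:260,240:360],(800,600),interpolation=cv2.INTER_CUBIC)[:,:,::-1])
```

```text
[ 0.57474084 -0.21602363  0.20985952] 1.85654913131363 [-0.003  0.002 -1.   ] 39.647539258003235 [-5.24805169e-01  1.73744567e-01  1.75046935e+00  5.08824970e-04
  1.22114404e+00 -2.38153295e+00]
side bias knob [0.573519   0.21443843] hub [0.12731205 0.84636365]
top bias knob [-0.19692755  2.0821945 ] hub [-0.68390671  1.9051564 ]
pin proj [301.1 203.3]
```

View pics/c5.png

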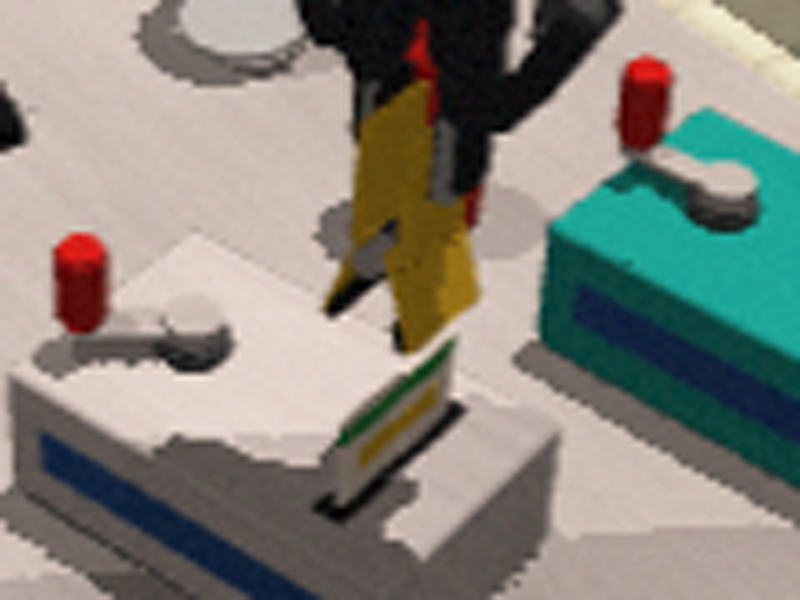

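Run:
```python
from h import *
for px in [(299.4,228.0),(299.0,227.5),(299.2,228.2),(300.4,228)]: print(px,onz("side",px,.112))
# direction-fixed top-view check: faint top edge mid, bias corrected
print(onz("top",(300.4,182),.112), onz("top",(240+286/5+.4,160+134/5-2),.07))
yd=np.array([np.cos(1.856),np.sin(1.856)])
for c in [(.5725,-.220),(.5765,-.2135)]: print((np.array(c)-[.5747,-.216])@yd)
```

```text
(299.4, 228.0) [ 0.57236067 -0.21937944  0.112     ]
(299.0, 227.5) [ 0.57264854 -0.2173656   0.112     ]
(299.2, 228.2) [ 0.57149576 -0.21969167  0.112     ]
(300.4, 228) [ 0.57444519 -0.22074583  0.112     ]
[ 0.57776947 -0.21860069  0.112     ] [ 0.57902234 -0.21439818  0.07      ]
-0.0032194410878360565
0.0018925756961960674
```

>>> servo_tool([
  [0.1,[0,-0.0015,0],0],
  [0.1,[0,0,-0.015],0],
  [0.1,[0,0,-0.015],0],
  [0.1,[0,0,-0.015],0],
  [0.1,[0,0,-0.012],0],
  [0.1,[0,0,0],0],
  [0.1,[0,0,0],0],
  [0.1,[0,0,0],0],
])

```text
time_s: 13.55
tool_pos: [0.5762, -0.2181, 0.1558]
orientation: [-0.449, 3.108, -0.001]
ft_force: [0.2, -0.5, 0.4]
gripper_width: 0.275
finger_force: 39.6
```

Run:
```python
from h import *
s=manip.read_state();p=np.array(s["tool_pos"]);print(p,s["ft_force"],s["torque"])
b=save("side","pics/s6.png")
print("pin proj",proj("side",p+[0,0,-.022]).round(1))
cv2.imwrite("pics/c6.png",cv2.resize(b[185:245,260:340],(800,600),interpolation=cv2.INTER_CUBIC)[:,:,::-1])
```

```text
[ 0.57616016 -0.21814418  0.15575295] [ 0.16702581 -0.47080922  0.37586041] [ 0.00686616 -0.00692751  0.03181194]
pin proj [300.8 220.6]
```

View pics/c6.png

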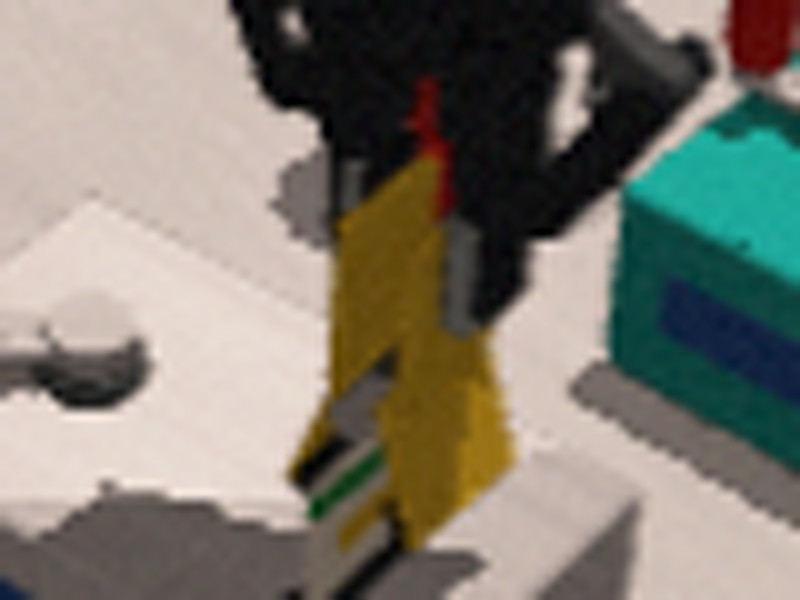

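The image shows the card's top edge between the jaws, centred on their mid-line to within about 1 mm at pixel (345,463) of the crop, about 22 mm below the pin. No contact force shows, so I'm handing in.

```bash
python3 -c "
from rig import manip
print(manip.sign_off())"
```

```text
the job is handed in; nothing more can be done
None
```

I wound the crank to its stop, squeezed the clip and lifted it off the rail, and handed the job in with the clip held wide open over the middle of the card's top edge. The last readings showed no sign of contact; the hand-in returned no verdict.

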